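# Run a fingertip along a pail lid's snap rim to close it

### The job

Close the pail's orange lid: run the fingertips along its rim, from the blue patch over the four raised yellow tongues, pressing each one gently and fully down in turn, beginning with the one next to the blue patch. Do it in one pass, keeping the fingertips at the rim until the last tongue is flush; do not lift, shove or tip the pail, and leave the bottle, jar and cup alone.

Things in the scene. Friction and masses are not known exactly. Their poses are not given: they have to be found in the camera images.
- pail: Loose white pail with orange lid, 150 mm high, 198 mm across, 2.4 to 3.6 kg. Origin: centre of its underside, z up its axis. The rim is a flat ring 14 mm wide on a circle of radius 92 mm about the axis, its top 150 mm up; the disc inside lies 3 to 6 mm lower. The lid sits on a springy seal: presses down 1 mm per 8 N, at most 3 mm. Angles: about the axis from pail x, anticlockwise from above.
- start (a point): Middle of the top face of the fixed blue patch of the rim, which spans -76 to -57.5 deg. The point is on the rim's middle line at -67 deg, 150 mm above the table. The four yellow tongues follow it anticlockwise.
- finish (a point): Point on the top of the fixed orange rim just past tongue4's free end (the rim is fixed and orange from 57.5 round to 284 deg), on the rim's middle line at +67 deg (150 mm above the table).
- tongue1 (a joint): Angle (rad) of the yellow tongue next to the blue patch, -56 to -28 deg: a stiff strip 5 mm thick, 14 wide, 45 long, curved with the rim, hinged at its end nearer the blue patch, rising like a ramp to its free end. 0: flush; starts 0.13 to 0.22 (free end 6 to 10 mm proud); stop 0.26. Stiff hinge (0.02 N m, 0.5 N at the free end), no spring: stays where put.
- tongue2 (a joint): The same for the second tongue, -28 to 0 deg, 1.5 mm gap after tongue1. Fingertips drawn anticlockwise along the rim at rim height press each ramp down as they pass; going the other way they butt against the free ends.
- tongue3 (a joint): The same for the third tongue, 0 to 28 deg.
- tongue4 (a joint): The same for the fourth and last tongue, 28 to 56 deg.
- gin_bottle: Bystander: loose blue glass bottle with cork, 68 mm across, 190 mm high; origin at the centre of its underside.
- amber_jar: Bystander: loose amber jar with wooden lid, 70 mm across, 110 mm high; origin at the centre of its underside.
- steel_cup: Bystander: loose open steel cup, 70 mm across, 75 mm high; origin at the centre of its underside.

How it is judged:
On the way, in this order (a step that is already met when the one before it is completed fails the run):
1. the first tongue from the blue patch is pressed down (within 0.035 rad of flush) (value of joint tongue1 below 0.035 rad), for 0.1 s.
2. the second tongue from the blue patch is pressed down (within 0.035 rad of flush) (value of joint tongue2 below 0.035 rad), for 0.1 s.
3. the third tongue from the blue patch is pressed down (within 0.035 rad of flush) (value of joint tongue3 below 0.035 rad), for 0.1 s.
4. the fourth tongue from the blue patch is pressed down (within 0.035 rad of flush) (value of joint tongue4 below 0.035 rad), for 0.1 s.
At the end, for the whole second after the job is handed in: All four tongues are within 0.035 rad of flush (free end less than 1.6 mm proud); the pail stands upright at rest within 30 mm of where it started; bottle, jar and cup are upright within 30 mm of where they were (value of joint each of tongue1, tongue2, tongue3, tongue4 below 0.035 rad and distance of each of pail, gin_bottle, amber_jar, steel_cup from where it was at the start of the episode below 0.03 m and height (world z) of pail below 0.008 m and angle between pail's own z axis and vertical below 0.06 rad and linear speed of pail below 0.02 m/s and angle between each of gin_bottle, amber_jar, steel_cup's own z axis and vertical below 0.2 rad); the robot touches nothing.
It fails at once if the fingertips leave the rim (tool point more than 60 mm above the rim's top) after the first tongue is down and before all four are (value of joint tongue1 below 0.035 rad and not (value of joint each of tongue1, tongue2, tongue3, tongue4 below 0.035 rad) and z of the grasp point in the frame of pail above 0.21 m).
It fails at once if the fingers press on the pail with more than 40 N (contact force between the fingers and pail above 40 N).
It fails at once if the pail is lifted more than 8 mm, shoved more than 30 mm or tipped more than 0.15 rad (height (world z) of pail above 0.008 m or distance of pail from where it was at the start of the episode above 0.03 m or angle between pail's own z axis and vertical above 0.15 rad).
It fails at once if bottle, jar or cup is moved more than 30 mm or tipped more than 0.2 rad (not (distance of each of gin_bottle, amber_jar, steel_cup from where it was at the start of the episode below 0.03 m and angle between each of gin_bottle, amber_jar, steel_cup's own z axis and vertical below 0.2 rad)).
It also fails if it takes over 58 s, if anything falls off the work surface, if the arm or the gripper's body presses on something with over 40 N, if the wrist force passes 120 N, or if a joint passes its speed limit or range.

### The arm

A 6-joint arm with a two-finger parallel gripper is mounted at the origin on the work surface. World frame = base frame: x ahead of the robot, y to its left, z up, the work surface at z = 0. Lengths are in m, angles in rad, forces in N, time in s.
With the tool pointing down it reaches from about 0.275 to 0.825 m from the base axis. Payload 4.9 kg.
Tool frame: the origin (TCP) lies between the finger pads, 19 mm behind the fingertips; this is the grasp point; z points along the fingers, y is the line along which they close (so a half turn about z gives the same grasp; the last joint's range is limited). The gripper opens to 85 mm and grips with 20 to 120 N. Pads are 22 mm wide; open, the fingers measure 114 mm over their backs; the gripper's body (76 mm by 85 mm) begins 54 mm behind the grasp point. The pads swing forward as they close: fully open they stand 13 mm farther back than shut.
Start: joints at [-1.465, 0.326, -0.193, 1.052, 0, 1.437], TCP at [0.131, -0.534, 0.25] pointing down, gripper open.
Joint ranges: [-2.65, 2.65], [-0.97, 1.79], [-1.3, 1.35], [-1.93, 2.1], [-1.47, 1.37], [-3.14, 3.14]. Speed limits (rad/s): [2.57, 2.57, 3.14, 3.14, 3.14, 3.14].

### API

Orientations are given as a rotation vector (axis times angle).
In Python, from cell import * gives the robot as it stands. Calls block until the motion is done:
- movep(position, orientation): joint-space move of the TCP to a pose.
- move_l(position, velocity=0.15, rot=None, until_force=None): straight line of the TCP; rot=None keeps the orientation; velocity is the mean speed in m/s. With until_force (N) it stops when the force on the tool has changed by that much, and returns True; else False.
- set_joints(angles): joint-space move.
- let_go() and grab(newtons=None): open the fingers fully, or close them until they stop; newtons is the grip in N (None keeps the last).
- sleep(seconds).
- ik(position, orientation): joint angles nearest the present ones, or None.
- get_state(): the state.
- grab_frame(name): name is "side" or "top" or "wrist"; returns a dict with "img" (400x640x3 uint8, red, green, blue), "fx", "fy", "cx", "cy" (pixels), "k1" (the pictures are not rectified: a ray, as slopes to the right and down, at radius r is drawn at 1 + k1 r^2 times it, then the intrinsics apply), "cam_to_world" (4x4, takes a point from camera to world coordinates); the wrist camera has in their place "T_tool_cam" (4x4, takes a point from camera to tool coordinates, whose origin is the TCP and whose axes are the flange's). Camera axes: x right, y down, z forward; pixel columns grow to the right and rows downward; lengths in m; the calibration is good to about 2 mm. A picture is of the moment at which its call begins: read the wrist's pose just before it. There is no depth.
A pose or a line that the arm cannot do raises MotionError and nothing moves.
- sign_off(): hands the job in; it is judged then, once.
Trained networks look in the newest picture that a camera, given by its name, has taken for a name from the list of things; names that differ only in an ending like _2 or _b are one class to them, and where a whole thing is asked for, a point or a joint stands for the part that bears it (a point fixed in the world has none). Each returns a list of dicts, best first, with "score" (0 to 1); they miss things now and then, are a little off and sometimes report something else, mostly with a low value. They report only what shows in the picture. A call takes as long as a camera call.
- spot_in(camera, name): "centre" ([column, row] in pixels, amid what is visible of it).
- silhouettes(camera, name): "mask" (400x640 bool, what is visible of it) and "centre" ([column, row] in pixels, amid what is visible of it).
- tip_of(camera, name): "centre" ([column, row] in pixels: a listed point, or the origin of a listed thing).
The state is a dict: "clock": time; "q": joint angles; "joint_velocities": joint speeds; "tau": joint torques, N m; "position": TCP position; "eef_rot": TCP orientation; "contact_force": force on the tool from outside, world axes, zero at the start; "wrist_torque": the same for the moment, N m; "finger_gap": opening from 0.0 (shut) to 1.0 (fully open); "grasp_force": force on a finger pad.
Only numpy, scipy, OpenCV 4.12 (cv2) and the standard library are available. Lean on these libraries where they do the work, as an engineer would, in place of code of your own. Each camera call takes 0.05 s, during which the arm holds its last target. There are 200 camera calls.

## Working session

There is one attempt and no reset: what is moved stays moved. The work goes in short steps, each a Python script; the robot and the scene stay as the last script left them, time stands still between calls to the robot, and variables do not carry over. Pictures are saved under pics/ and viewed, at most 10 in all, crops included, and the job is handed in when it is done.

```bash
mkdir -p pics; cat > h.py <<'E'
from cell import *
import numpy as np, cv2
def ray(f,px,T=None):
    T=np.array(f["cam_to_world"]) if T is None else T
    K=np.array([[f["fx"],0,f["cx"]],[0,f["fy"],f["cy"]],[0,0,1.]])
    p=cv2.undistortPoints(np.array([[px]],float),K,np.array([f["k1"],0,0,0.]))[0,0]
    d=T[:3,:3]@np.array([p[0],p[1],1]); return T[:3,3],d/np.linalg.norm(d)
def atz(f,px,z,T=None):
    o,d=ray(f,px,T); return o+d*(z-o[2])/d[2]
def tri(rs):
    A=sum(np.eye(3)-np.outer(d,d) for o,d in rs); b=sum((np.eye(3)-np.outer(d,d))@o for o,d in rs)
    return np.linalg.solve(A,b)
def save(n,im): cv2.imwrite("pics/"+n,im[:,:,::-1])
E
python3 - <<'E'
from h import *
F={}
for c in("side","top"):
    F[c]=grab_frame(c); save(c+"0.png",F[c]["img"])
    print(c,np.round(F[c]["cam_to_world"],3).tolist())
s=get_state();print(s["clock"],s["position"],s["eef_rot"],s["contact_force"])
for n in("pail","start","finish","tongue1","tongue4","gin_bottle","amber_jar","steel_cup"):
    rs=[]
    for c in F:
        r=tip_of(c,n) if n[:6]!="tongue" else spot_in(c,n)
        for a in r[:2]: print(n,c,np.round(a["centre"],1),round(a["score"],2),np.round(atz(F[c],a["centre"],.15 if n in("start","finish","tongue1","tongue4") else 0),3))
        if r: rs.append(ray(F[c],r[0]["centre"]))
    if len(rs)==2: print("  tri",np.round(tri(rs),3))
E
```

```text
side [[-0.989, -0.093, 0.115, 0.42], [-0.147, 0.69, -0.709, 0.78], [-0.013, -0.718, -0.696, 0.874], [0.0, 0.0, 0.0, 1.0]]
top [[-0.007, -0.997, 0.081, 0.463], [-1.0, 0.007, 0.001, 0.018], [-0.001, -0.081, -0.997, 1.051], [0.0, 0.0, 0.0, 1.0]]
0.1 [ 0.13060847 -0.53377489  0.24928444] [-3.11749870e+00 -3.75626761e-01 -7.11768726e-05] [ 0.35741424 -0.41247301 -0.70252201]
pail side [313.9 222.7] 0.93 [ 0.57  -0.041  0.   ]
pail top [340.1 190.7] 0.69 [ 0.568 -0.027  0.   ]
  tri [ 0.567 -0.027  0.015]
start side [343.7 170.7] 0.64 [ 0.5   -0.079  0.15 ]
start top [369.8 213. ] 0.65 [ 0.503 -0.086  0.15 ]
  tri [ 0.502 -0.087  0.143]
finish side [275.2 173.8] 0.77 [ 0.66  -0.046  0.15 ]
finish top [354.2 140.6] 0.91 [ 0.665 -0.054  0.15 ]
  tri [ 0.665 -0.054  0.143]
tongue1 side [304.  157.1] 0.64 [ 0.603 -0.118  0.15 ]
tongue1 side [284.3 159.2] 0.6 [ 0.65  -0.103  0.15 ]
tongue1 top [384.8 203.1] 0.66 [ 0.525 -0.119  0.15 ]
tongue1 top [371.2 147.3] 0.56 [ 0.649 -0.091  0.15 ]
  tri [ 0.562 -0.112  0.159]
tongue4 side [304.  157.1] 0.64 [ 0.603 -0.118  0.15 ]
tongue4 side [284.3 159.2] 0.6 [ 0.65  -0.103  0.15 ]
tongue4 top [384.8 203.1] 0.66 [ 0.525 -0.119  0.15 ]
tongue4 top [371.2 147.3] 0.56 [ 0.649 -0.091  0.15 ]
  tri [ 0.562 -0.112  0.159]
gin_bottle side [281.  355.7] 0.83 [0.577 0.334 0.   ]
gin_bottle top [205.5 187. ] 0.67 [0.58  0.319 0.   ]
  tri [ 0.581  0.325 -0.019]
amber_jar side [333.6 153.6] 0.8 [ 0.556 -0.332  0.   ]
amber_jar top [453.8 196.5] 0.81 [ 0.55  -0.319  0.   ]
  tri [ 0.552 -0.315  0.014]
steel_cup side [380.1 344.4] 0.66 [0.381 0.281 0.   ]
steel_cup top [222.  266.3] 0.86 [0.377 0.274 0.   ]
  tri [ 0.379  0.276 -0.008]
```

View pics/top0.png

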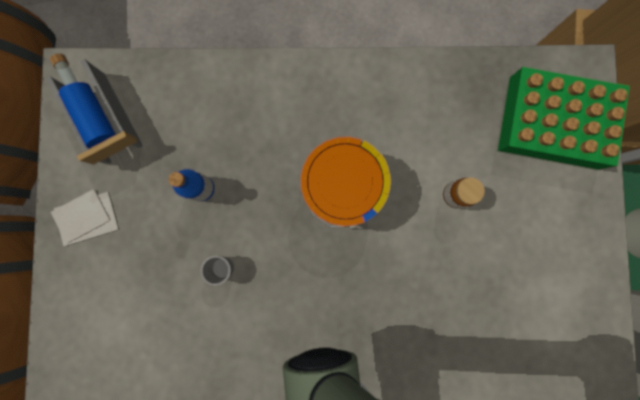

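View pics/side0.png

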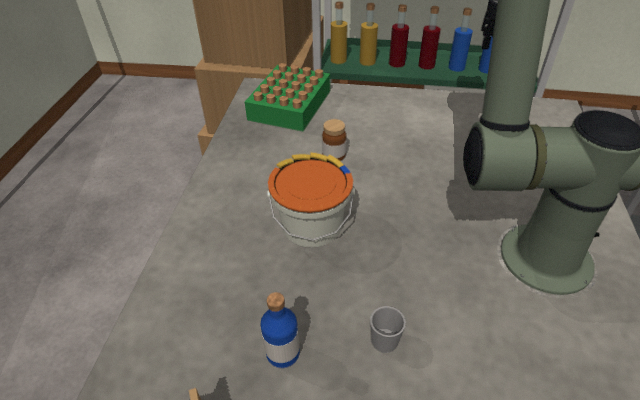

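The views agree: the pail is at about (0.57, -0.02) and the tongues lie on the -y side. In the top picture the blue patch is at (370,214), and yellow runs anticlockwise up to (362,143). The bottle, jar and cup are well clear. Next is a closer look with the wrist camera.

```bash
cat >> h.py <<'E'
from scipy.spatial.transform import Rotation as R
def down(psi): # tool x axis at heading psi, z down
    x=np.array([np.cos(psi),np.sin(psi),0]);z=np.array([0,0,-1.]);return R.from_matrix(np.c_[x,np.cross(z,x),z]).as_rotvec()
def look():
    s=get_state(); f=grab_frame("wrist"); T=np.eye(4);T[:3,:3]=R.from_rotvec(s["eef_rot"]).as_matrix();T[:3,3]=s["position"]
    return f,T@np.array(f["T_tool_cam"])
E
python3 - <<'E'
from h import *
print(R.from_rotvec(get_state()["eef_rot"]).as_matrix().round(2).tolist())
p=get_state()["position"]; move_l([p[0],p[1],.38],.2)
grab(20)
V=[]
for i,(pos) in enumerate([(.54,-.05,.38),(.50,-.10,.38)]):
    for psi in (-.24+np.pi/2*0,):
        movep(pos,down(psi)); sleep(.3)
        f,T=look(); save(f"w{i}.png",f["img"]); print(np.round(f["T_tool_cam"],3).tolist() if i==0 else "",get_state()["q"])
        D={}
        for n in("pail","start","finish"):
            r=tip_of("wrist",n); 
            for a in r[:2]: print(n,np.round(a["centre"],1),round(a["score"],2),np.round(atz(f,a["centre"],.0 if n=="pail" else .15,T),4))
            if r: D[n]=ray(f,r[0]["centre"],T)
        V.append(D)
for n in V[0]:
    if n in V[1]: print("tri",n,tri([V[0][n],V[1][n]]).round(4))
E
```

```text
[[0.97, 0.24, 0.0], [0.24, -0.97, -0.0], [0.0, 0.0, -1.0]]
[[0.002, -0.951, -0.309, 0.08], [1.0, 0.002, -0.0, 0.0], [0.001, -0.309, 0.951, -0.124], [0.0, 0.0, 0.0, 1.0]] [-2.28610978e-01  2.62496439e-01  4.86205488e-02  1.35692116e+00
  7.50934394e-07 -3.13004200e+00]
pail [302.1 126.2] 0.93 [ 0.5729 -0.0283  0.    ]
pail [160.3 289.2] 0.58 [0.3735 0.2664 0.    ]
start [366.  196.2] 0.77 [ 0.5005 -0.0872  0.15  ]
finish [291.1  41.9] 0.89 [ 0.6631 -0.0501  0.15  ]
 [-3.42234896e-01  1.97850740e-01 -3.48234191e-02  1.33820635e+00
  2.98055256e-06  3.03932407e+00]
pail [258.9 107.3] 0.63 [ 0.5721 -0.0266  0.    ]
start [310.1 174.6] 0.89 [ 0.4968 -0.086   0.15  ]
finish [228.2   8. ] 0.8 [ 0.6647 -0.052   0.15  ]
tri pail [ 0.5728 -0.0284  0.0067]
tri start [ 0.497  -0.0865  0.1441]
tri finish [ 0.6644 -0.0508  0.1475]
```

```bash
python3 - <<'E'
from h import *
from scipy.optimize import least_squares
movep((.50,-.05,.40),down(-.24-.0)); sleep(.3)
f,T=look(); im=f["img"]; save("w2.png",im)
h=cv2.cvtColor(im,cv2.COLOR_RGB2HSV); H,S,V=cv2.split(h)
def m(lo,hi): 
    k=((H>=lo)&(H<=hi)&(S>150)&(V>60)).astype(np.uint8); n,l,st,c=cv2.connectedComponentsWithStats(k); i=1+np.argmax(st[1:,4]); return (l==i).astype(np.uint8),c[i],st[i,4]
for nm,a in (("or",(2,16)),("ye",(20,35)),("bl",(105,125))):
    k,c,n=m(*a); print(nm,c.round(1),n,atz(f,c,.15,T).round(4))
k,_,_=m(2,16)
cn=max(cv2.findContours(k,cv2.RETR_EXTERNAL,cv2.CHAIN_APPROX_NONE)[0],key=len)[:,0]
P=np.array([atz(f,p+0.0,.15,T)[:2] for p in cn.astype(float) if 3<p[0]<636 and 3<p[1]<396])
c0=np.array([.573,-.03])
a=np.arctan2(*(P-c0).T[::-1]); sel=np.abs(np.angle(np.exp(1j*(a+1.36))))>1.3  # fixed orange part only
r=least_squares(lambda x:np.hypot(*(P[sel]-x[:2]).T)-x[2],[*c0,.099],loss="soft_l1",f_scale=.001); print(r.x.round(4),np.std(r.fun),sel.sum())
# fixed radius
r=least_squares(lambda x:np.hypot(*(P[sel]-x[:2]).T)-.099,c0,loss="soft_l1",f_scale=.001); print(r.x.round(4),np.std(r.fun))
D={}
for n in("start","finish"):
    for z in tip_of("wrist",n)[:1]: print(n,z["centre"],atz(f,z["centre"],.15,T).round(4))
E
```

```text
or [279.5  94.6] 27006 [ 0.5801 -0.0253  0.15  ]
ye [358.8  62.2] 2681 [ 0.5913 -0.1098  0.15  ]
bl [ 18.2 170.9] 1875 [0.5747 0.2816 0.15  ]
[ 0.5747 -0.032   0.0982] 0.002258962362970932 302
[ 0.575  -0.0329] 0.002384835912326846
start [357.6, 160.3] [ 0.4952 -0.088   0.15  ]
```

View pics/w2.png

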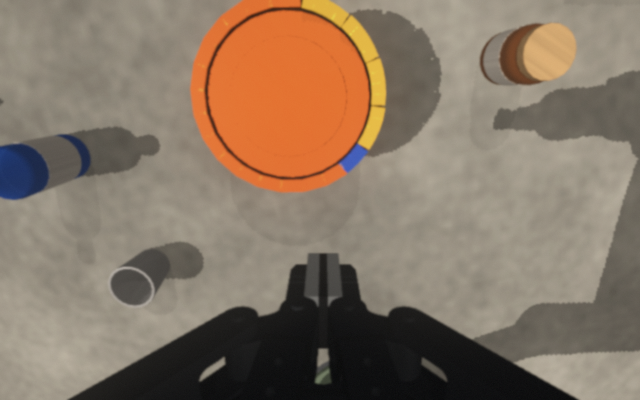

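```bash
cat >> h.py <<'E'
C=np.array([.574,-.032]); A0=np.radians(-78.1)
def rim(deg): 
    t=A0+np.radians(deg); return C+.092*np.array([np.cos(t),np.sin(t)]), down(t+np.pi)
E
python3 - <<'E'
from h import *
xy,o=rim(-68)
movep([*xy,.22],o); print(get_state()["q"].round(2))
xe,oe=rim(66); print(ik([*xe,.17],oe))
sleep(.4); f0=get_state()["contact_force"]; print("tare",f0); np.save("f0.npy",f0)
move_l([*xy,.182],.05); print(get_state()["contact_force"]-f0)
hit=move_l([*xy,.160],.008,until_force=4); sleep(.3)
s=get_state(); print(hit,s["position"],s["contact_force"]-f0,s["clock"])
f=grab_frame("top"); save("t1.png",cv2.resize(f["img"][110:260,250:450],(800,600)))
f=grab_frame("side"); save("s1.png",cv2.resize(f["img"][120:270,210:410],(800,600)))
E
```

```text
[-0.31  0.27 -0.36  0.95  0.    2.24]
[-0.1878361   0.59623259  0.02861326  1.00317699  0.          0.02334874]
tare [ 0.43113601 -0.46274543 -0.60407372]
[-0.41070231  0.591696    0.69560342]
True [ 0.49763112 -0.08332543  0.16806249] [-0.48467159  0.75047532  6.01285562] 17.25
```

View pics/s1.png

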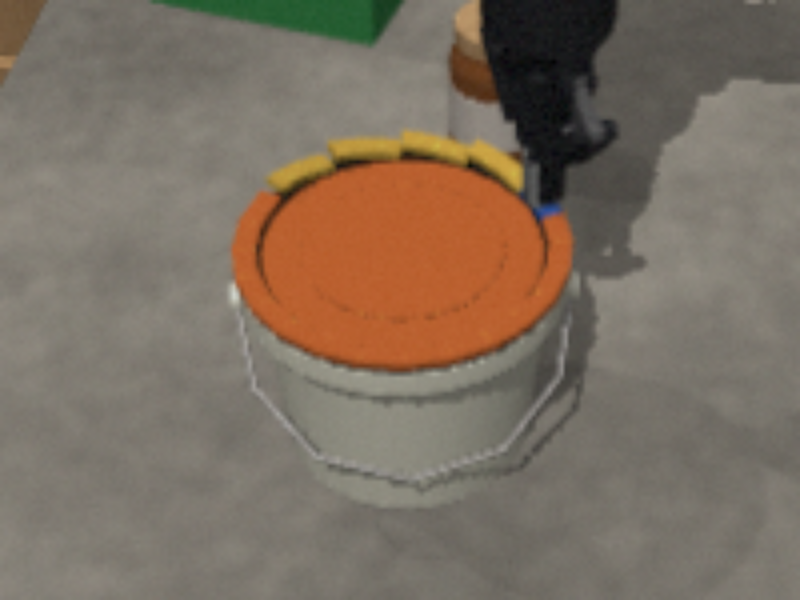

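View pics/t1.png

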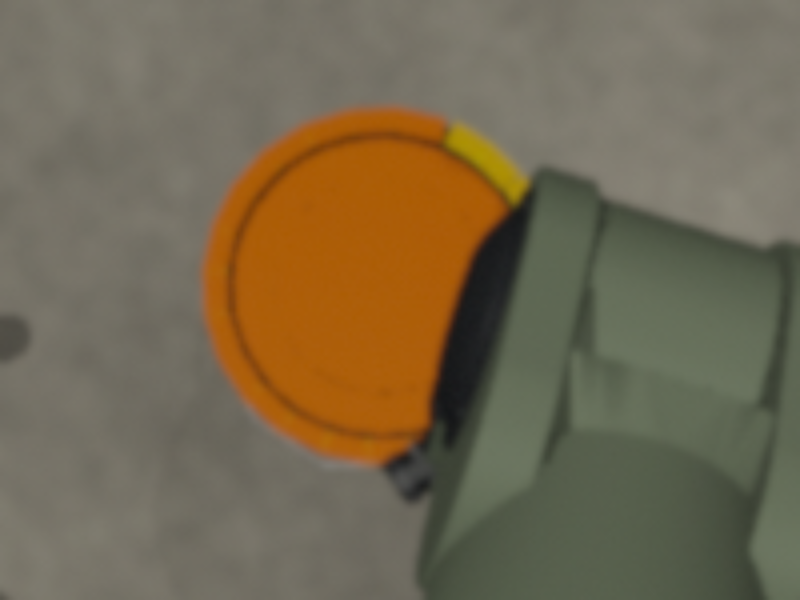

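The tip stands on the blue patch; contact is at TCP z = 0.168 with 6 N, as expected from the rim height. The four yellow ramps rise away from it, at (525,180) to (270,185) in the side crop. Now the force-regulated sweep.

```bash
python3 - <<'E'
from h import *
f0=np.load("f0.npy"); z=.1677
for d in np.arange(-66,66.1,2.5):
    xy,o=rim(d); move_l([*xy,z],.02,rot=o)
    s=get_state(); F=s["contact_force"]-f0
    print(d,round(z,4),s["position"].round(4)[2],F.round(1),round(s["clock"],1))
    if F[2]>22 or np.hypot(F[0],F[1])>14: print("STOP");break
    z=float(np.clip(z+np.clip((F[2]-10)/8000*.5,-.0004,.0004),.1655,.1688))
f=grab_frame("side"); save("s2.png",cv2.resize(f["img"][120:270,210:410],(800,600)))
E
```

```text
-66.0 0.1677 0.168 [-2.8  2.4  5.1] 17.7
-63.5 0.1674 0.1678 [-2.6  3.6  9.1] 18.0
-61.0 0.1673 0.1677 [-4.5  5.   9.1] 18.4
-58.5 0.1673 0.1676 [-4.6  5.3  8.9] 18.7
-56.0 0.1672 0.1674 [-6.7  6.6 10.9] 19.1
-53.5 0.1673 0.1675 [-6.5  4.5  9.8] 19.4
-51.0 0.1673 0.1676 [-3.4  3.8  8.7] 19.8
-48.5 0.1672 0.1675 [-5.4  3.7  9.8] 20.1
-46.0 0.1672 0.1675 [-5.2  3.2  9.6] 20.5
-43.5 0.1671 0.1675 [-4.6  3.4  9.2] 20.8
-41.0 0.1671 0.1675 [-6.1  3.8 10.6] 21.2
-38.5 0.1671 0.1675 [-4.7  2.9  9.1] 21.5
-36.0 0.1671 0.1675 [-6.5  2.8  8.9] 21.9
-33.5 0.167 0.1674 [-5.8  3.6  9.2] 22.2
-31.0 0.167 0.1673 [-6.8  3.3 10.7] 22.6
-28.5 0.167 0.1673 [-9.3  3.5 11.7] 22.9
-26.0 0.1671 0.1673 [-9.9  3.  12.4] 23.3
-23.5 0.1673 0.1674 [-10.   -0.5  12.5] 23.6
-21.0 0.1674 0.1677 [-5.4  0.6  7.9] 24.0
-18.5 0.1673 0.1677 [-4.6  0.5  8.4] 24.3
-16.0 0.1672 0.1677 [-4.9  1.5  8.5] 24.7
-13.5 0.1671 0.1676 [-6.2  1.  10.2] 25.0
-11.0 0.1671 0.1676 [-5.3  1.5  8.6] 25.4
-8.5 0.167 0.1675 [-5.8  1.1  8.9] 25.7
-6.0 0.1669 0.1675 [-5.9  0.8  9. ] 26.1
-3.5 0.1669 0.1675 [-5.4 -0.2  9.4] 26.4
-1.0 0.1668 0
[... 388 characters left out ...]
29.9
24.0 0.1664 0.1675 [-5.1 -2.5  9.6] 30.3
26.5 0.1664 0.1675 [-3.7 -2.7  8. ] 30.6
29.0 0.1663 0.1675 [-3.4 -3.2  9.9] 31.0
31.5 0.1663 0.1676 [-5.  -3.   9.7] 31.3
34.0 0.1663 0.1676 [-3.9 -2.6  9.7] 31.7
36.5 0.1663 0.1676 [-3.4 -3.2  9.4] 32.0
39.0 0.1662 0.1676 [-3.6 -3.1  9.2] 32.4
41.5 0.1662 0.1676 [-3.  -3.4  8.4] 32.7
44.0 0.1661 0.1675 [-3.9 -2.9  8.6] 33.1
46.5 0.166 0.1675 [-2.6 -3.7  8.8] 33.4
49.0 0.1659 0.1675 [-3.3 -2.8  9.4] 33.8
51.5 0.1659 0.1675 [-3.2 -3.   8.9] 34.1
54.0 0.1658 0.1674 [-2.8 -2.6  8.4] 34.5
56.5 0.1657 0.1675 [-2.5 -4.8  9.7] 34.8
59.0 0.1657 0.1676 [-3.3 -4.8 10.6] 35.2
61.5 0.1657 0.1676 [-1.5 -4.5  9.2] 35.5
64.0 0.1657 0.1676 [-1.4 -4.3  9. ] 35.9
```

View pics/s2.png

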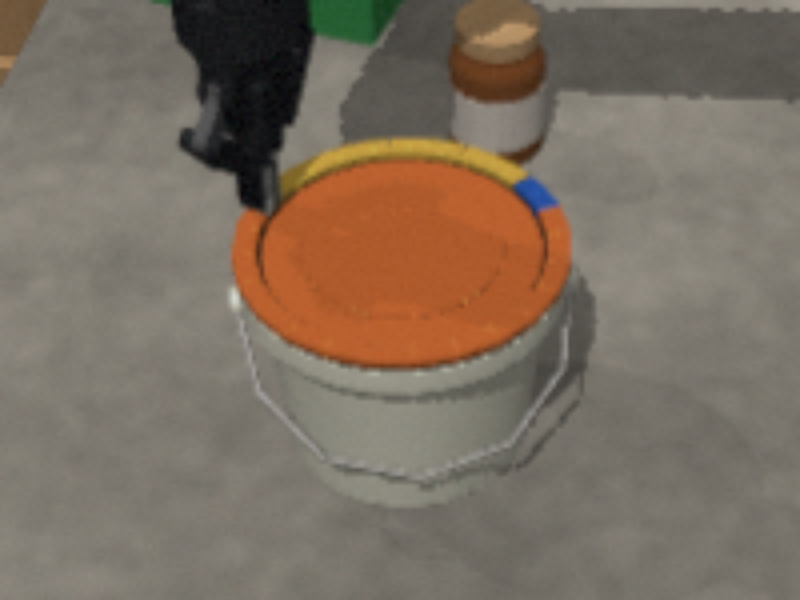

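The yellow tongues form a smooth, flush band from (530,185) to (285,185), and the pail hasn't moved. I'll lift to just under the height limit and check once more before handing in.

```bash
python3 - <<'E'
from h import *
p=get_state()["position"]; move_l([p[0],p[1],.2],.05); sleep(.2)
print(get_state()["contact_force"]-np.load("f0.npy"))
f=grab_frame("side"); save("s3.png",cv2.resize(f["img"][145:195,255:365],(800,364),interpolation=cv2.INTER_CUBIC))
E
```

```text
[-0.02574238  0.58397949  0.1709865 ]
```

View pics/s3.png

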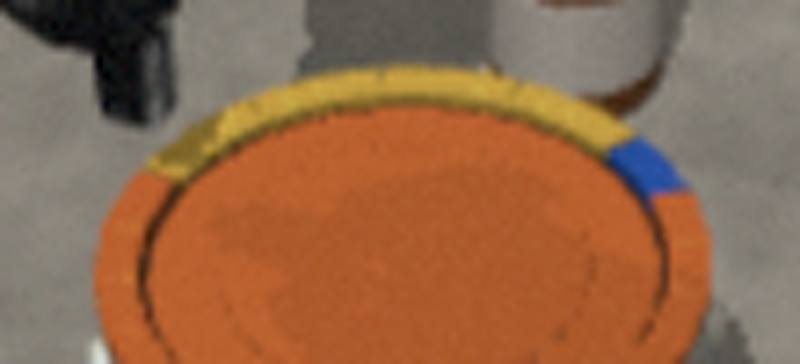

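The band is continuous and flush from the blue patch at (650,168) to the fixed orange rim at (165,172). The fingers are clear.

```bash
python3 - <<'E'
from h import *
p=get_state()["position"]; move_l([p[0],p[1],.28],.1); sleep(.2); print(get_state()["clock"]); print(sign_off())
E
```

```text
38.175
the job is handed in; nothing more can be done
None
```

I pressed all four tongues down in one pass at about 10 N, and they looked flush in the last picture; the pail had not visibly moved, the robot never went near the bottle, jar or cup, and I handed the job in at 38 s (no verdict was returned).

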